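# Set the red culture dish on the colony counter, gently

## Task

Take the culture dish with the red medium and set it down flat in the middle of the white viewing disc of the colony counter, then let go. The dish is thin plastic and cracks easily: grip it lightly (5 to 8 N a finger is plenty, never more than 20 N), do not press it down hard and do not drop it. Leave the two beige dishes where they are.

Things in the scene. Friction and masses are not known exactly. Their poses are not given: they have to be found in the camera images.
- red_dish_center (a point): The dish to move: a closed round culture dish filled with red medium, 56 mm in diameter, 14 mm high, about 30 g, lying flat on the worktop, loose. The point is its centre, half-way up (7 mm above its underside); z is up through its lid. Grasp it across its diameter from above with the fingertips, in any direction. It cracks if the fingers press on it with more than 40 N in all (20 N a finger) or if it is pressed on the counter with more than 25 N.
- beige_dish_a_center (a point): A dish of the same size with beige medium, not to be moved. The point is its centre, half-way up.
- beige_dish_b_center (a point): Another dish of the same size with beige medium, not to be moved. The point is its centre, half-way up. The dishes lie in a row at the front of the worktop. Keep the arm clear of the tall white instrument to the right of the counter (from about y = -0.55) and of the raised shelf over the back of the worktop (from about x = 0.6, 0.4 m up).
- disc_center (a point): The middle of the colony counter's viewing disc, on its upper face, 35 mm above the worktop. The counter is a fixed, low grey box, 116 x 116 mm, its top 30 mm above the worktop; the flat white disc, 90 mm in diameter, stands 5 mm proud of that top. A dish standing on the disc has its centre 7 mm above this point. z is up.
Things that resemble listed ones, but are neither listed nor needed, are in the scene too. Leave any yellow look-alike of the part that bears red_dish_center alone.

How it is judged:
By the outcome, as a careful person would: the job done as asked, in the order asked, and still so for the second after the job is handed in, with the robot touching nothing.
It also fails if it takes over 50 s, if anything falls off the work surface, if the arm or the gripper's body presses on something with over 40 N, if the wrist force passes 120 N, or if a joint passes its speed limit or range.

## Robot

A 6-joint arm with a two-finger parallel gripper is mounted at the origin on a cart in front of the work surface, level with it; the furniture and walls round the work are solid. World frame = base frame: x ahead of the robot, y to its left, z up, the work surface at z = 0. Lengths are in m, angles in rad, forces in N, time in s.
With the tool pointing down it reaches from about 0.375 to 0.9 m from the base axis. Payload 3.1 kg.
Tool frame: the origin (TCP) lies at the centre of the arm's flange, where the gripper is bolted on; the fingertips stand tip_reach ahead of it and the grasp point (between the pads) lies 164 mm ahead of it (tip_reach is the distance from the TCP to the fingertips, in m); z points along the fingers, y is the direction in which the jaws open and shut (so a half turn about z gives the same grasp; the last joint's range is limited). The gripper opens to 87 mm and grips with 3 to 60 N. Pads are 19 mm wide; open, the fingers measure 117 mm over their backs; the gripper's body (75 mm by 190 mm) begins 51 mm behind the grasp point.
Start: joints at [1.097, 0.527, 1.433, -0, 1.181, -0.178], TCP at [0.182, 0.598, 0.405] pointing down, gripper open.
Joint ranges: [-3.08, 3.08], [-0.75, 2.2], [0.22, 2.44], [-1.43, 4.57], [0, 2.65], [-2.85, 2.85]. Speed limits (rad/s): [2.79, 2.79, 3.14, 3.14, 3.14, 3.14].

## Interface

Orientations are given as a unit quaternion [x, y, z, w].
In Python, from rig import get_obs, camera, hand_in, tip_reach gives the robot as it stands. The module is installed in compiled form; this text tells all that it offers.
- The arm moves only by the tool servo_tool, never from a script. Its argument "steps" is one flat list of numbers, 5 for each row, row after row: the finger opening in m, from 0 to 0.087, then the shift along the tool's x, y, z in m, then the turn about the tool's z in rad. A call has 1 to 12 rows; each row is the pose to reach, as a shift and turn from the pose commanded when the call began, along the tool's axes at that moment; what a row does not reach only later rows make up. A row lasts 1/8 s, in which the tool goes at most 62.5 mm and 10.7 degrees, less where a joint would pass 70% of its speed; a pose out of reach is approached as far as the arm can. A call with a gripper value outside its range is refused whole. The fingers move at their own pace and stop on an object; "force" is the grip in N (left out, the last holds). Time passes only in rows, so rows that repeat a pose let the fingers close. It gives the time, the measured TCP pose, the force and the opening at its end, in the units of the state.
- get_obs(): the state, without advancing time (a new reading comes with each control period).
- camera(name): name is "side" or "top"; returns a dict with "pixels" (400x640x3 uint8, blue, green, red), "vertical_fov" (degrees; the focal length in pixels is half the picture's height over the tangent of half this angle, whatever the lens; pixels are square), "cx", "cy" (the principal point, pixels), "D" ([k1, k2, p1, p2, k3] as OpenCV has them; the pictures are not rectified), "T" (4x4, takes a point from camera to world coordinates). Camera axes: x right, y up, looking along -z (the intrinsics and any distortion apply to the point x, -y, -z); pixel columns grow to the right and rows downward; lengths in m; the calibration is good to about 2 mm. A picture is of the moment at which its call begins. There is no depth.
- hand_in(): hands the job in, once; it reports no verdict.
The state is a dict: "time": time; "q": joint angles; "joint_velocities": joint speeds; "joint_torque": joint torques, N m; "position": TCP position; "tool_rot": TCP orientation; "ft_force": force on the tool from outside, world axes, zero at the start; "moment": the same for the moment, N m; "grip_width": finger opening in m.
Only numpy, scipy, OpenCV 4.12 (cv2) and the standard library are available. Lean on these libraries where they do the work, as an engineer would, in place of code of your own. Each camera call takes 0.05 s, during which the arm holds its last target.

## Working session

There is one attempt and no reset: what is moved stays moved. The work goes in short steps, Python scripts to look and compute and a tool call to move; the robot and the scene stay as the last step left them, time stands still between calls to the robot, and variables do not carry over. Pictures are saved under pics/ and viewed, and the job is handed in when it is done.

Besides the shell and the picture viewer there is one more tool, called in YAML: its name, and indented under it one key for each argument. servo_tool: Moves the arm, as the interface text tells. Its arguments: {"type":"object","properties":{"steps":{"type":"array"},"force":{"type":"number"}},"required":["steps"]}

```bash
mkdir -p pics; python3 - <<'E'
from rig import get_obs,camera,tip_reach
import cv2,pickle
print(tip_reach)
o=get_obs();print({k:o[k] for k in('time','position','tool_rot','ft_force','grip_width')})
for n in('side','top'):
    c=camera(n);pickle.dump(c,open(n+'0.pkl','wb'));cv2.imwrite(f'pics/{n}0.png',c['pixels'])
    print(n,c['vertical_fov'],c['cx'],c['cy'],c['D'],c['T'])
E
```

```text
0.1822
{'time': 0.0, 'position': array([0.1819975 , 0.59755969, 0.40379758]), 'tool_rot': array([ 1.47357526e-01,  9.89082733e-01, -9.98512122e-04, -3.32319131e-04]), 'ft_force': array([-0.26722218, -0.40050477, -0.17747908]), 'grip_width': 0.08719175442223308}
side 54.37274614011212 319.78020624282715 199.81565405323803 [-0.04779965  0.          0.          0.          0.        ] [[ 0.97069544  0.10918048 -0.21407938  0.27521725]
 [-0.23987746  0.38660108 -0.89050458 -0.87963818]
 [-0.0144624   0.91576156  0.40146184  0.41735132]
 [ 0.          0.          0.          1.        ]]
top 49.0865193434893 315.02973514385985 197.35542312700187 [-0.03263998  0.          0.          0.          0.        ] [[-0.00792377  0.99728174 -0.0732553   0.38428426]
 [-0.99990405 -0.00706956  0.01191266 -0.03601923]
 [ 0.01136239  0.07334266  0.99724207  1.22194565]
 [ 0.          0.          0.          1.        ]]
```

View pics/top0.png

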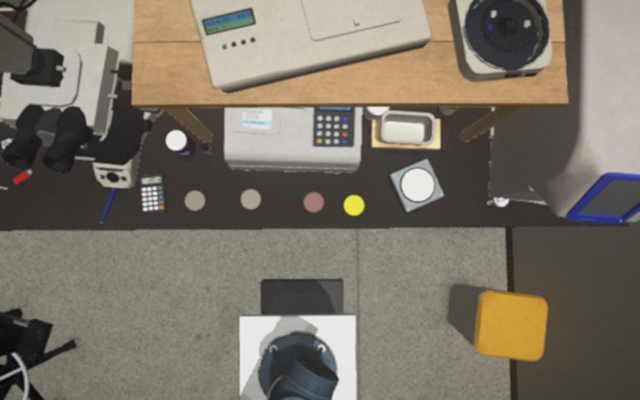

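View pics/side0.png

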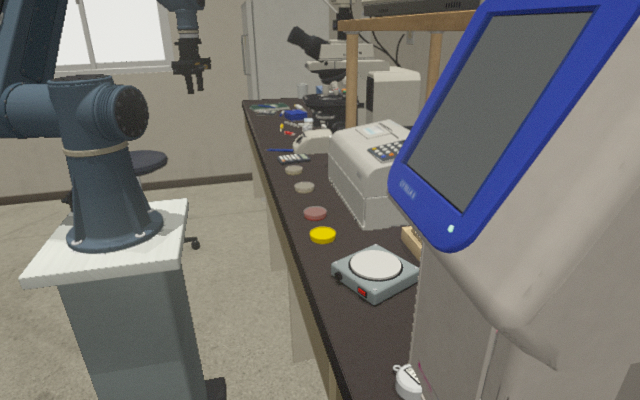

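The top view shows red at about (314,202), yellow at (354,205), beige at (195,201) and (251,199), and the white disc at (417,185) on its grey box. The side view shows red at (315,213), yellow at (322,235) and the disc at (376,265). Next I'll measure these.

```bash
cat >h.py <<'E'
import cv2,numpy as np
def K(c):
    f=200/np.tan(np.radians(c['vertical_fov'])/2);return np.array([[f,0,c['cx']],[0,f,c['cy']],[0,0,1.]])
def ray(c,uv):
    p=cv2.undistortPoints(np.array(uv,float).reshape(-1,1,2),K(c),np.array(c['D'])).reshape(-1,2)
    d=np.c_[p[:,0],-p[:,1],-np.ones(len(p))]@np.array(c['T'])[:3,:3].T
    return np.array(c['T'])[:3,3],d
def plane(c,uv,z):
    o,d=ray(c,uv);return o+d*((z-o[2])/d[:,2])[:,None]
def tri(c1,u1,c2,u2):
    o1,d1=ray(c1,u1);o2,d2=ray(c2,u2);d1,d2=d1[0],d2[0]
    s=np.linalg.lstsq(np.c_[d1,-d2],o2-o1,rcond=None)[0];a=o1+d1*s[0];b=o2+d2*s[1]
    return (a+b)/2,np.linalg.norm(a-b)
def blob(c,kind,near,r):
    im=c['pixels'];hsv=cv2.cvtColor(im,cv2.COLOR_BGR2HSV);h,s,v=[x.astype(int) for x in cv2.split(hsv)]
    if kind=='red': m=((h<12)|(h>168))&(s>60)&(v>60)
    if kind=='yellow': m=(h>20)&(h<35)&(s>120)&(v>60)
    if kind=='beige': m=(v>80)
    if kind=='white': m=(v>190)&(s<30)
    m=m.astype(np.uint8);w=np.zeros_like(m);cv2.circle(w,near,r,1,-1);m&=w
    cs=cv2.findContours(m,cv2.RETR_EXTERNAL,cv2.CHAIN_APPROX_NONE)[0]
    k=max(cs,key=cv2.contourArea);return k
E
python3 - <<'E'
from h import *;import pickle
t=pickle.load(open('top0.pkl','rb'));s=pickle.load(open('side0.pkl','rb'))
for n,k,a,b,r,z in[('red','red',(314,202),(315,213),18,.012),('yel','yellow',(354,205),(322,235),20,.012),('bA','beige',(195,201),(293,170),16,.012),('bB','beige',(251,199),(304,187),16,.012),('disc','white',(417,185),(376,265),32,.035)]:
    e=[]
    for c,p in((t,a),(s,b)):
        q=blob(c,k,p,r);W=plane(c,q.reshape(-1,2),z)[:,:2].astype(np.float32)
        el=cv2.fitEllipse(q);e.append(el[0]);W=cv2.fitEllipse(W*1000)
        print(n,np.round(el[0],1),np.round(el[1],1),'world mm',np.round(W[0],1),np.round(W[1],1))
    print('  tri',tri(t,[e[0]],s,[e[1]]))
# counter edges orientation
im=cv2.resize(t['pixels'][140:240,280:480],None,fx=4,fy=4,interpolation=cv2.INTER_CUBIC);cv2.imwrite('pics/tc.png',im[:, :800])
im=cv2.resize(s['pixels'][150:300,270:450],None,fx=4,fy=4,interpolation=cv2.INTER_CUBIC);cv2.imwrite('pics/sc.png',im)
E
```

```text
red [313.2 202.1] [19.5 19.8] world mm [460.  -45.3] [54.  54.8]
red [314.8 214.2] [13.1 23. ] world mm [459.7 -59.3] [55.  72.3]
  tri (array([ 0.46157201, -0.04559135,  0.00463049]), np.float64(0.0022631405343856775))
yel [353.6 204.7] [21.  21.4] world mm [ 451.9 -157.1] [58.3 59.4]
yel [322.2 234.7] [17.8 26.7] world mm [ 451.9 -161.9] [57.7 79.6]
  tri (array([ 0.45252486, -0.15748614,  0.00859815]), np.float64(0.0008909384597911398))
bA [194.5 200.1] [20.4 20.9] world mm [467.9 283.2] [56.5 58.2]
bA [293.3 173.4] [22.4 32.4] world mm [463.1 246. ] [102.5 203. ]
  tri (array([ 0.46945647,  0.28786151, -0.00588783]), np.float64(0.0008079373375565554))
bB [250.3 198.7] [20.9 21.1] world mm [470.7 128.7] [57.8 58.4]
bB [304. 187.] [30.5 30.7] world mm [472.5 129.9] [ 86.4 233.6]
  tri (array([0.47159833, 0.12913548, 0.00779981]), np.float64(0.0013477569142071868))
disc [417.4 184.4] [30.9 31.6] world mm [ 505.  -330.5] [85.8 86. ]
disc [375.4 263.5] [26.9 49.4] world mm [ 507.3 -329.8] [87.2 88. ]
  tri (array([ 0.50603139, -0.33102613,  0.03421437]), np.float64(0.002131407410667158))
```

View pics/tc.png

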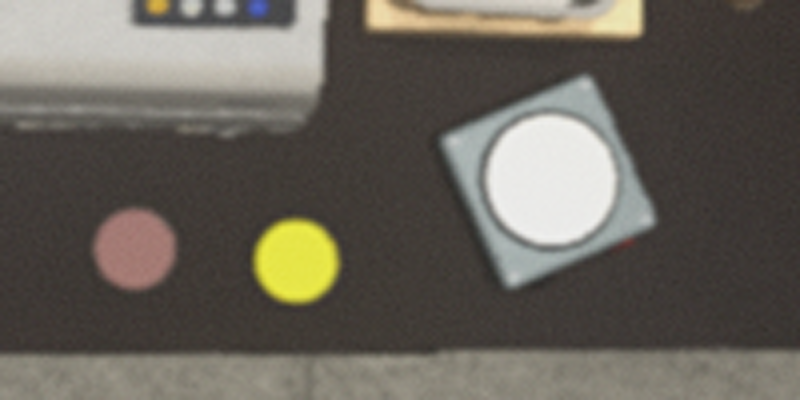

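View pics/sc.png

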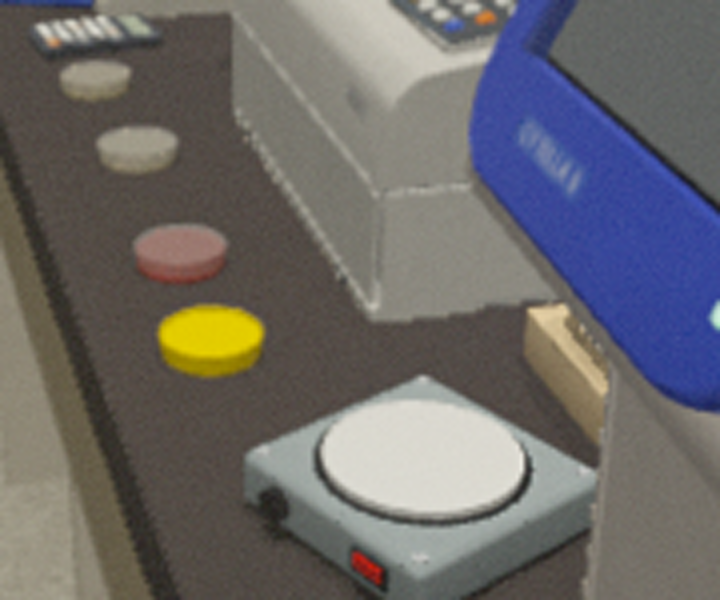

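```bash
cat >>h.py <<'E'
from scipy.spatial.transform import Rotation as R
def shift(target):
    from rig import get_obs
    o=get_obs();r=R.from_quat(o['tool_rot']);d=r.inv().apply(np.array(target)-o['position'])
    y=r.as_matrix()[:,1];print('t',o['time'],'pos',o['position'].round(4),'F',o['ft_force'].round(2),'w',round(o['grip_width'],4))
    print('shift',d.round(4),'tooly angle',np.degrees(np.arctan2(y[1],y[0])).round(2),'tool z',r.as_matrix()[:,2].round(4));return d
E
python3 - <<'E'
from h import *;import pickle
t=pickle.load(open('top0.pkl','rb'))
print(plane(t,[[300,172],[300,165]],0),plane(t,[[300,165]],.12))
shift([.461,-.046,.30])
E
```

```text
[[ 0.54575678 -0.00896288  0.        ]
 [ 0.56558612 -0.00906721  0.        ]] [[ 0.54778155 -0.011714    0.12      ]]
t 0.1 pos [0.182  0.5976 0.4039] F [0.2  0.33 0.57] w 0.087
shift [-0.4545 -0.5341  0.1048] tooly angle 73.05 tool z [-9.0e-04 -1.8e-03 -1.0e+00]
```

servo_tool:
  steps: [0.087,-0.02,-0.025,0.005,-0.03,0.087,-0.06,-0.07,0.014,-0.06,0.087,-0.1,-0.117,0.023,-0.09,0.087,-0.14,-0.164,0.032,-0.12,0.087,-0.18,-0.21,0.04,-0.15,0.087,-0.22,-0.258,0.05,-0.18,0.087,-0.26,-0.305,0.06,-0.21,0.087,-0.3,-0.352,0.07,-0.24,0.087,-0.34,-0.4,0.08,-0.27,0.087,-0.38,-0.446,0.09,-0.296,0.087,-0.42,-0.493,0.098,-0.296,0.087,-0.454,-0.534,0.105,-0.296]
  force: 6

```text
time: 1.6
position: [0.4615, -0.0477, 0.2993]
tool_rot: [0.001, 1.0, 0.0, 0.0]
ft_force: [0.5, -0.0, 0.4]
grip_width: 0.0871
```

servo_tool:
  steps: [0.087,0,0,0,0,0.087,0,0,0,0]

```text
time: 1.85
position: [0.4601, -0.0451, 0.2994]
tool_rot: [0.0, 1.0, 0.0, -0.001]
ft_force: [1.2, 0.2, -0.1]
grip_width: 0.0874
```

```bash
python3 - <<'E'
from h import *
shift([.461,-.046,.1855])
from rig import camera
for n in('side','top'):
    c=camera(n);cv2.imwrite(f'pics/{n}1.png',c['pixels'])
E
```

```text
t 1.85 pos [ 0.4601 -0.0451  0.2994] F [ 1.16  0.19 -0.05] w 0.0874
shift [-0.0012 -0.001   0.1139] tooly angle 89.96 tool z [-0.0021  0.001  -1.    ]
```

View pics/side1.png

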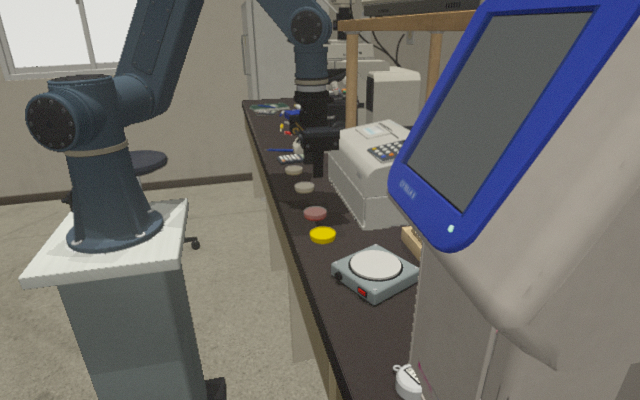

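servo_tool:
  steps: [0.087,0,0,0.025,0,0.087,0,0,0.05,0,0.087,0,0,0.075,0,0.087,0,0,0.088,0,0.087,0,0,0.088,0,0.087,0,0,0.088,0]

```text
time: 2.7
position: [0.461, -0.045, 0.2124]
tool_rot: [-0.0, 1.0, -0.0, 0.001]
ft_force: [0.0, 0.1, -0.2]
grip_width: 0.0871
```

```bash
python3 - <<'E'
from h import *
shift([.461,-.046,.1855])
from rig import camera
c=camera('side');cv2.imwrite('pics/side2.png',cv2.resize(c['pixels'][110:260,240:420],None,fx=4,fy=4,interpolation=cv2.INTER_CUBIC))
shift([.461,-.046,.1855])
E
```

```text
t 2.7 pos [ 0.461  -0.045   0.2124] F [ 0.01  0.14 -0.24] w 0.0871
shift [-0.     -0.001   0.0269] tooly angle 90.05 tool z [ 1.e-03 -4.e-04 -1.e+00]
t 2.75 pos [ 0.461  -0.0451  0.2125] F [ 0.13  0.36 -0.04] w 0.0868
shift [ 0.     -0.0009  0.027 ] tooly angle 90.04 tool z [ 1.5e-03 -6.0e-04 -1.0e+00]
```

View pics/side2.png

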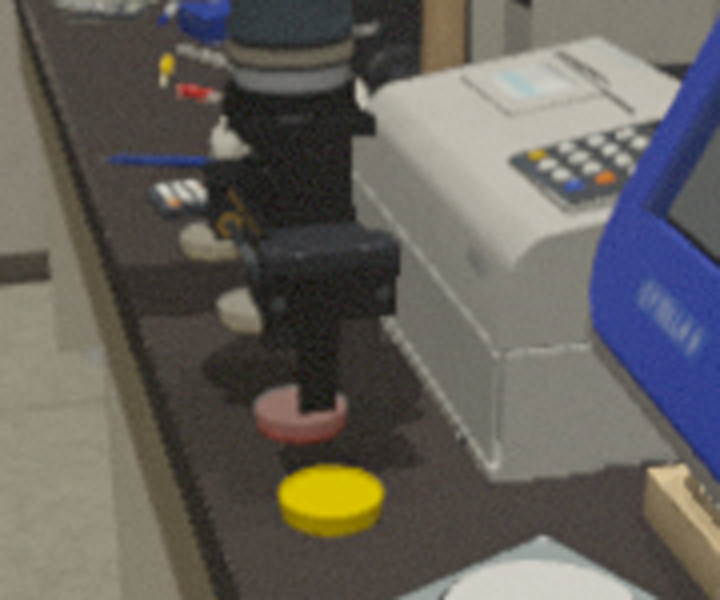

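The finger at crop (317,400) sits over the dish at (300,415). The offset matches a finger 50 mm nearer the camera, so the gripper is centred and I can descend.

servo_tool:
  steps: [0.087,0,-0.001,0.01,0,0.087,0,-0.001,0.019,0,0.087,0,-0.001,0.0265,0,0.087,0,-0.001,0.0265,0,0.087,0,-0.001,0.0265,0]

```text
time: 3.38
position: [0.4607, -0.0463, 0.1851]
tool_rot: [-0.0, 1.0, 0.0, -0.0]
ft_force: [-0.6, -0.4, 0.6]
grip_width: 0.0871
```

servo_tool:
  steps: [0.07,0,0,0,0,0.065,0,0,0,0,0.06,0,0,0,0,0.056,0,0,0,0,0.052,0,0,0,0,0.05,0,0,0,0,0.05,0,0,0,0,0.05,0,0,0,0]
  force: 6

```text
time: 4.38
position: [0.4608, -0.0463, 0.1853]
tool_rot: [-0.0, 1.0, -0.0, 0.0]
ft_force: [-0.1, 0.1, 1.2]
grip_width: 0.0559
```

```bash
python3 - <<'E'
from h import *
shift([.461,-.046,.1855])
from rig import camera
c=camera('side');cv2.imwrite('pics/side3.png',cv2.resize(c['pixels'][110:260,240:420],None,fx=4,fy=4,interpolation=cv2.INTER_CUBIC))
shift([.461,-.046,.1855])
E
```

```text
t 4.375 pos [ 0.4608 -0.0463  0.1853] F [-0.13  0.1   1.17] w 0.0559
shift [-0.0002  0.0003 -0.0002] tooly angle 90.01 tool z [ 1.e-04 -1.e-04 -1.e+00]
t 4.425 pos [ 0.4608 -0.0463  0.1853] F [0.2  0.78 1.67] w 0.0559
shift [-0.0002  0.0003 -0.0002] tooly angle 90.01 tool z [ 1.e-04 -0.e+00 -1.e+00]
```

View pics/side3.png

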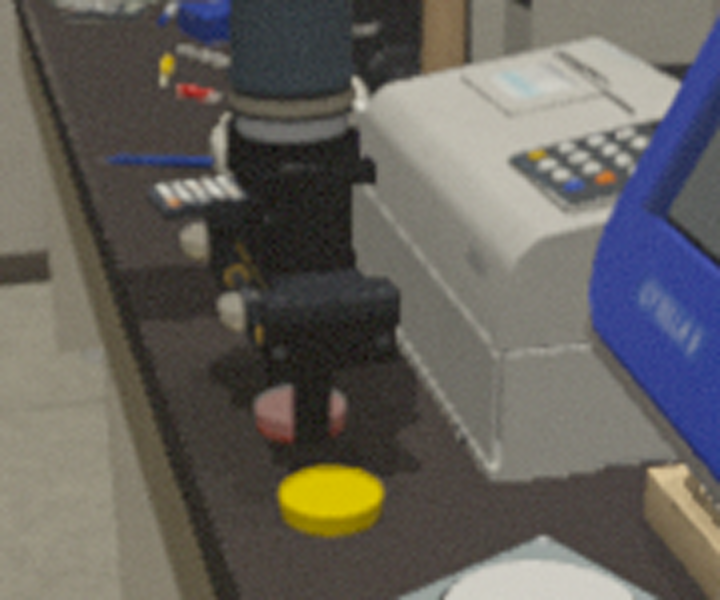

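Gripped: the opening is 55.9 mm, which fits a 56 mm dish. Next I'll lift.

servo_tool:
  steps: [0.05,0,0,-0.006,0,0.05,0,0,-0.016,0,0.05,0,0,-0.03,0,0.05,0,0,-0.045,0,0.05,0,0,-0.06,0,0.05,0,0,-0.075,0,0.05,0,0,-0.088,0,0.05,0,0,-0.096,0,0.05,0,0,-0.1,0,0.05,0,0,-0.1,0]

```text
time: 5.68
position: [0.4608, -0.0463, 0.2853]
tool_rot: [-0.0, 1.0, -0.0, 0.0]
ft_force: [0.9, -0.5, 0.1]
grip_width: 0.0558
```

```bash
python3 - <<'E'
from h import *
from rig import camera
c=camera('side');cv2.imwrite('pics/side4.png',cv2.resize(c['pixels'][110:260,240:420],None,fx=4,fy=4,interpolation=cv2.INTER_CUBIC))
shift([.506,-.331,.2855])
E
```

```text
t 5.725 pos [ 0.4607 -0.0463  0.2851] F [-0.57 -0.63 -1.35] w 0.0558
shift [-0.0452 -0.2847 -0.0005] tooly angle 90.01 tool z [-4.e-04  1.e-04 -1.e+00]
```

View pics/side4.png

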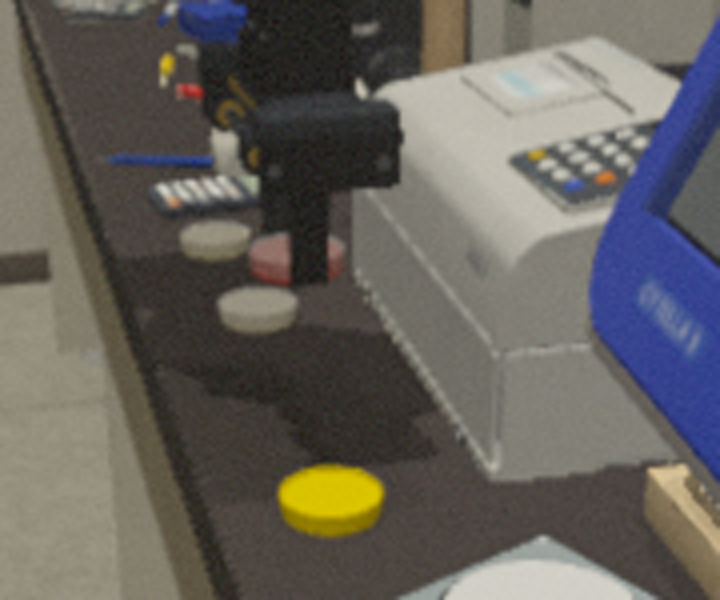

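The red dish is held level in the jaws at crop (297,258), clear of the table. Next I'll carry it over the disc.

servo_tool:
  steps: [0.05,-0.002,-0.012,0,0,0.05,-0.006,-0.035,0,0,0.05,-0.011,-0.068,0,0,0.05,-0.017,-0.103,0,0,0.05,-0.022,-0.138,0,0,0.05,-0.028,-0.173,0,0,0.05,-0.033,-0.208,0,0,0.05,-0.038,-0.24,0,0,0.05,-0.042,-0.265,0,0,0.05,-0.044,-0.278,0,0,0.05,-0.045,-0.2845,0,0,0.05,-0.045,-0.2845,0,0]

```text
time: 7.22
position: [0.5057, -0.3306, 0.285]
tool_rot: [-0.0, 1.0, 0.0, -0.0]
ft_force: [0.1, 0.5, 0.1]
grip_width: 0.0558
```

servo_tool:
  steps: [0.05,0,0,0.02,0,0.05,0,0,0.035,0,0.05,0,0,0.045,0,0.05,0,0,0.05,0,0.05,0,0,0.05,0]

```text
time: 7.85
position: [0.5059, -0.3307, 0.235]
tool_rot: [-0.0, 1.0, 0.0, -0.0]
ft_force: [-0.0, -0.3, 0.5]
grip_width: 0.056
```

```bash
python3 - <<'E'
from h import *
from rig import camera
c=camera('side');cv2.imwrite('pics/side5.png',cv2.resize(c['pixels'][180:330,300:480],None,fx=4,fy=4,interpolation=cv2.INTER_CUBIC))
t=camera('top');cv2.imwrite('pics/top5.png',cv2.resize(t['pixels'][130:260,330:510],None,fx=4,fy=4,interpolation=cv2.INTER_CUBIC))
shift([.506,-.331,.2204])
E
```

```text
t 7.95 pos [ 0.506  -0.3309  0.2356] F [-0.44 -0.24 -0.35] w 0.0561
shift [ 0.     -0.0001  0.0152] tooly angle 90.01 tool z [ 6.e-04 -6.e-04 -1.e+00]
```

View pics/side5.png

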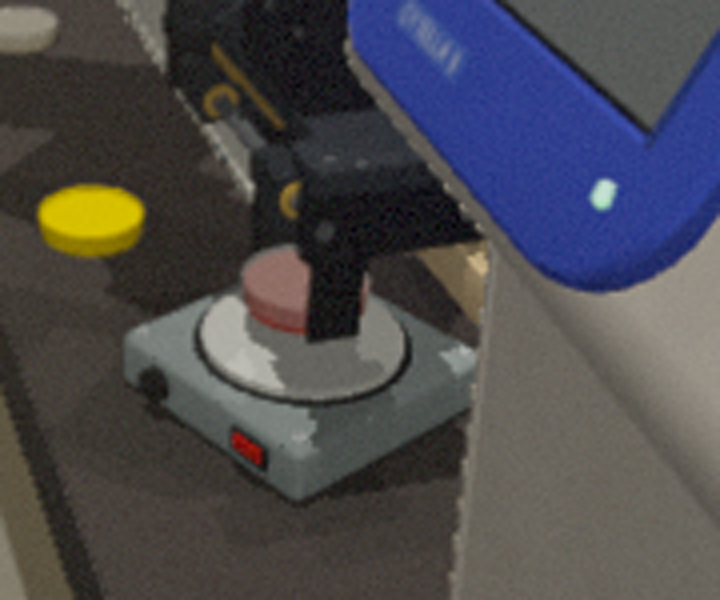

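View pics/top5.png

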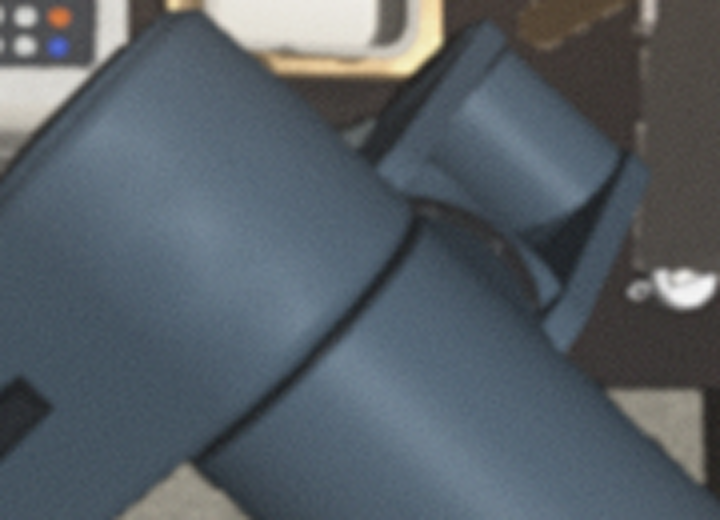

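The dish hovers centred over the disc: dish at crop (305,290), disc at (303,343), with a gap of about 15 mm. Now I'll lower it gently.

servo_tool:
  steps: [0.05,0,0,0.005,0,0.05,0,0,0.01,0,0.05,0,0,0.012,0,0.05,0,0,0.0135,0,0.05,0,0,0.0135,0]

```text
time: 8.57
position: [0.5058, -0.3308, 0.2216]
tool_rot: [-0.0, 1.0, 0.0, -0.0]
ft_force: [0.5, 0.9, -0.7]
grip_width: 0.0558
```

servo_tool:
  steps: [0.05,0,0,0.0005,0,0.05,0,0,0.001,0,0.05,0,0,0.001,0]

```text
time: 8.95
position: [0.5058, -0.3308, 0.2208]
tool_rot: [-0.0, 1.0, -0.0, 0.0]
ft_force: [-0.1, 0.1, -0.2]
grip_width: 0.0558
```

```bash
python3 - <<'E'
from h import *
from rig import camera
c=camera('side');cv2.imwrite('pics/side6.png',cv2.resize(c['pixels'][180:330,300:480],None,fx=4,fy=4,interpolation=cv2.INTER_CUBIC))
for i in range(3):
    shift([.506,-.331,.2204]);camera('side')
E
```

```text
t 9.0 pos [ 0.5058 -0.3308  0.2208] F [-0.31  0.78  0.45] w 0.0558
shift [-0.0002 -0.0002  0.0004] tooly angle 90.01 tool z [ 1.e-04 -1.e-04 -1.e+00]
t 9.05 pos [ 0.5058 -0.3308  0.2208] F [-0.03 -0.73 -0.52] w 0.0557
shift [-0.0002 -0.0002  0.0004] tooly angle 90.01 tool z [ 0. -0. -1.]
t 9.1 pos [ 0.5058 -0.3308  0.2208] F [-0.66 -0.7  -0.57] w 0.056
shift [-0.0002 -0.0002  0.0004] tooly angle 90.01 tool z [ 0. -0. -1.]
```

View pics/side6.png

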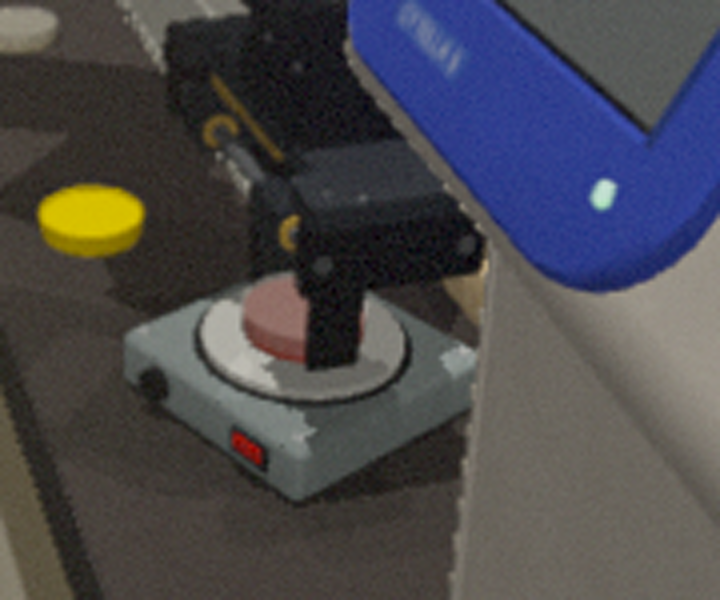

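No contact force yet, so I'll go down another 0.5 mm and then probe a little further.

servo_tool:
  steps: [0.05,0,0,0.0003,0,0.05,0,0,0.0005,0,0.05,0,0,0.0005,0]

```text
time: 9.52
position: [0.5058, -0.3308, 0.2203]
tool_rot: [-0.0, 1.0, -0.0, -0.0]
ft_force: [-0.1, 0.1, 0.5]
grip_width: 0.0558
```

```bash
python3 - <<'E'
from h import *
from rig import camera
for i in range(4):
    shift([.506,-.331,.2204]);camera('side')
E
```

```text
t 9.525 pos [ 0.5058 -0.3308  0.2203] F [-0.14  0.12  0.5 ] w 0.0558
shift [-0.0002 -0.0002 -0.0001] tooly angle 90.01 tool z [-0. -0. -1.]
t 9.575 pos [ 0.5058 -0.3308  0.2203] F [0.68 0.6  1.07] w 0.0561
shift [-0.0002 -0.0002 -0.0001] tooly angle 90.01 tool z [-0. -0. -1.]
t 9.625 pos [ 0.5058 -0.3308  0.2203] F [0.56 0.92 2.05] w 0.0556
shift [-0.0002 -0.0002 -0.0001] tooly angle 90.01 tool z [ 0.e+00 -1.e-04 -1.e+00]
t 9.675 pos [ 0.5058 -0.3308  0.2203] F [-1.43  1.25  1.13] w 0.0556
shift [-0.0002 -0.0002 -0.0001] tooly angle 90.01 tool z [ 0. -0. -1.]
```

Fz has risen by about 1.3 N, which is light contact at the expected height. I'll release now and back off upward.

servo_tool:
  steps: [0.057,0,0,0,0,0.06,0,0,0,0,0.066,0,0,0,0,0.074,0,0,0,0,0.082,0,0,0,0,0.082,0,0,0,0,0.082,0,0,0,0]

```text
time: 10.6
position: [0.5058, -0.3308, 0.2203]
tool_rot: [-0.0, 1.0, 0.0, 0.0]
ft_force: [-0.2, 0.8, 0.1]
grip_width: 0.0818
```

servo_tool:
  steps: [0.082,0,0,-0.006,0,0.082,0,0,-0.02,0,0.082,0,0,-0.045,0,0.082,0,0,-0.075,0,0.082,0,0,-0.1,0,0.082,0.02,0.035,-0.115,0,0.082,0.04,0.08,-0.12,0,0.082,0.05,0.13,-0.12,0,0.082,0.05,0.18,-0.12,0,0.082,0.05,0.23,-0.12,0,0.082,0.05,0.26,-0.12,0,0.082,0.05,0.26,-0.12,0]

```text
time: 12.1
position: [0.4553, -0.0689, 0.3412]
tool_rot: [-0.002, 1.0, -0.0, 0.0]
ft_force: [0.1, -0.2, -0.7]
grip_width: 0.0818
```

```bash
python3 - <<'E'
from h import *
from rig import camera
s=camera('side');t=camera('top')
cv2.imwrite('pics/side7.png',s['pixels']);cv2.imwrite('pics/top7.png',t['pixels'])
for n,c,p in(('top',t,(417,185)),('side',s,(376,258))):
  for k,z in(('red',.048),('white',.035)):
    q=blob(c,k,p,34);q=cv2.convexHull(q);W=plane(c,q.reshape(-1,2),z)[:,:2]*1000
    e=cv2.fitEllipse(W.astype(np.float32));print(n,k,cv2.fitEllipse(q)[0],np.round(e[0],1),np.round(e[1],1))
shift([.506,-.331,.2204])
E
```

```text
top red (417.20086669921875, 183.7018585205078) [ 505.6 -326.8] [47.6 50.6]
top white (417.4466247558594, 184.43006896972656) [ 505.1 -330.7] [88.8 89.3]
side red (375.7782897949219, 260.1187438964844) [ 503.8 -339.5] [52.7 66.8]
side white (375.3990783691406, 263.61236572265625) [ 507.2 -330. ] [87.7 89.2]
t 12.2 pos [ 0.4562 -0.071   0.3411] F [ 0.65  0.07 -0.02] w 0.0819
shift [-0.0493 -0.2599  0.1211] tooly angle 90.07 tool z [ 0.002  -0.0013 -1.    ]
```

View pics/side7.png

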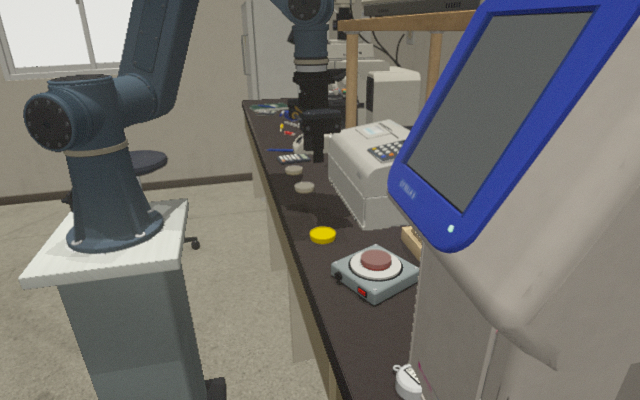

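View pics/top7.png

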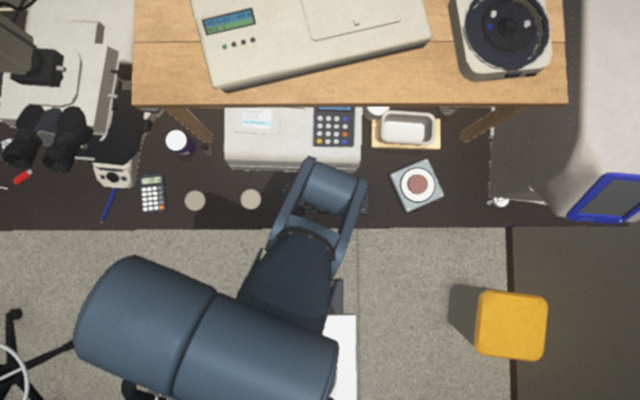

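The dish sits on the disc, at top (417,184) and side (376,260), and the other dishes are in place. The red mask came out about 48 mm wide instead of 56 mm, so I'll recheck the centring with the dark-against-white edge.

```bash
python3 - <<'E'
from h import *
from rig import camera
t=camera('top');s=camera('side')
x=cv2.resize(t['pixels'][160:210,390:445],None,fx=7,fy=7,interpolation=cv2.INTER_CUBIC)
y=cv2.resize(s['pixels'][240:290,340:410],None,fx=7,fy=7,interpolation=cv2.INTER_CUBIC)[:350]
cv2.imwrite('pics/z8.png',np.hstack([x[:350,:385],y[:,:400]]))
for n,c,p in(('top',t,(417,185)),('side',s,(376,259))):
    hsv=cv2.cvtColor(c['pixels'],cv2.COLOR_BGR2HSV);h,S,v=[a.astype(int) for a in cv2.split(hsv)]
    w=np.zeros(v.shape,np.uint8);cv2.circle(w,p,18,1,-1)
    for th in(35,50):
        m=((S>th)&((h<15)|(h>160))).astype(np.uint8)&w
        q=cv2.convexHull(max(cv2.findContours(m,0,1)[0],key=cv2.contourArea))
        e=cv2.fitEllipse((plane(c,q.reshape(-1,2),.046)[:,:2]*1000).astype(np.float32));print(n,th,np.round(e[0],1),np.round(e[1],1))
# unmoved dishes
for n,p in(('bA',(195,201)),('bB',(251,199))):
    q=blob(t,'beige',p,16);print(n,np.round(cv2.fitEllipse((plane(t,q.reshape(-1,2),.012)[:,:2]*1000).astype(np.float32))[0],1))
E
```

```text
top 35 [ 505.8 -327.8] [51.9 53.3]
top 50 [ 505.6 -327.4] [49.6 51.8]
side 35 [ 505.1 -335.4] [55.7 70.3]
side 50 [ 505.1 -336. ] [54.6 68.5]
bA [467.8 283.4]
bB [471.1 128.8]
```

View pics/z8.png

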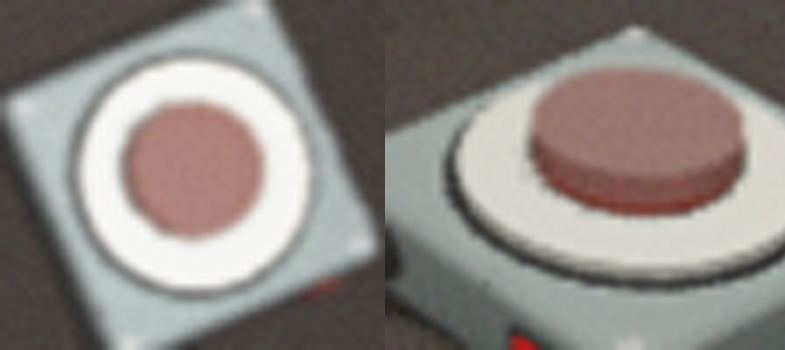

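```bash
python3 - <<'E'
from h import *
from rig import camera
s=camera('side');t=camera('top')
im=cv2.cvtColor(s['pixels'],cv2.COLOR_BGR2HSV)
print([(r,im[r,376].tolist()) for r in range(246,284)])
for r in(249,250,265,266,270,271):print(r,plane(s,[[376,r]],.035).round(4),plane(s,[[376,r]],.049).round(4))
im=cv2.cvtColor(t['pixels'],cv2.COLOR_BGR2HSV)
print([(c,im[184,c].tolist()) for c in range(398,438)])
E
```

```text
[(246, [72, 7, 171]), (247, [83, 12, 172]), (248, [45, 9, 175]), (249, [14, 27, 163]), (250, [7, 58, 158]), (251, [6, 71, 154]), (252, [3, 73, 153]), (253, [6, 71, 154]), (254, [6, 66, 154]), (255, [6, 71, 155]), (256, [7, 75, 153]), (257, [5, 69, 155]), (258, [7, 69, 152]), (259, [6, 69, 151]), (260, [7, 72, 153]), (261, [6, 67, 153]), (262, [6, 72, 153]), (263, [5, 72, 153]), (264, [5, 71, 151]), (265, [5, 87, 135]), (266, [3, 100, 123]), (267, [3, 105, 122]), (268, [5, 109, 129]), (269, [4, 138, 131]), (270, [5, 110, 132]), (271, [22, 15, 186]), (272, [27, 12, 213]), (273, [22, 13, 215]), (274, [24, 12, 216]), (275, [21, 12, 214]), (276, [25, 13, 216]), (277, [20, 15, 211]), (278, [30, 15, 155]), (279, [10, 19, 121]), (280, [26, 28, 64]), (281, [70, 8, 102]), (282, [72, 8, 164]), (283, [80, 14, 166])]
249 [[ 0.526  -0.2857  0.035 ]] [[ 0.5168 -0.3074  0.049 ]]
250 [[ 0.5246 -0.2891  0.035 ]] [[ 0.5155 -0.3107  0.049 ]]
265 [[ 0.5059 -0.3369  0.035 ]] [[ 0.4975 -0.3568  0.049 ]]
266 [[ 0.5048 -0.3399  0.035 ]] [[ 0.4964 -0.3597  0.049 ]]
270 [[ 0.5002 -0.3516  0.035 ]] [[ 0.492  -0
[... 221 characters left out ...]
7]), (405, [45, 2, 245]), (406, [24, 6, 221]), (407, [9, 20, 163]), (408, [5, 63, 142]), (409, [4, 74, 166]), (410, [3, 73, 174]), (411, [5, 75, 176]), (412, [4, 74, 175]), (413, [5, 75, 173]), (414, [4, 73, 174]), (415, [4, 71, 175]), (416, [4, 74, 175]), (417, [4, 72, 174]), (418, [5, 76, 175]), (419, [4, 74, 173]), (420, [4, 74, 178]), (421, [4, 77, 175]), (422, [4, 75, 173]), (423, [5, 76, 174]), (424, [4, 76, 172]), (425, [4, 83, 172]), (426, [4, 77, 173]), (427, [8, 44, 197]), (428, [24, 11, 234]), (429, [40, 3, 244]), (430, [30, 2, 245]), (431, [20, 3, 246]), (432, [20, 3, 246]), (433, [25, 7, 235]), (434, [45, 5, 188]), (435, [75, 9, 166]), (436, [84, 14, 180]), (437, [83, 13, 183])]
```

Taken together, the views put the dish 2–3 mm from the disc centre, about the size of the calibration error, with white margin all round. Regrasping isn't worth the risk, so I'll hand in.

```bash
python3 -c "
from rig import hand_in,get_obs
print(get_obs()['time'],get_obs()['joint_velocities'].round(3));print(hand_in())"
```

```text
12.4 [0.    0.004 0.004 0.001 0.    0.   ]
the job is handed in; nothing more can be done
None
```

The red dish is lying flat on the white viewing disc, let go, and the job was handed in at 12.4 s with the arm stopped well clear of everything. I gripped it at 6 N a finger (opening 55.9 mm), lifted it, carried it over, and lowered it until I felt about 1 N of contact before releasing.

- **Centring:** the last checks put the dish about 2–4 mm towards +y from the middle of the disc, and level with it in x. The two cameras disagreed: fitted centres were y = -0.327 to -0.328 (top) and -0.335 to -0.340 (side). The side figure takes in the dish wall, and an edge check in the side view gave about -0.326. The disc centre is at about -0.331, and white margin shows all round, so I left the dish where it was.
- **Mask check:** my first red mask came out only 48–51 mm wide in the top view, so I repeated it with looser thresholds (50–53 mm), which gave about the same centre.
- **Other dishes:** both beige dishes measured within 0.5 mm of where they started. I did not remeasure the yellow one; it looked unmoved in the side view.

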